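# Draw out the paint-block tray

## Robot

A 6-joint arm with a two-finger parallel gripper is mounted at the origin on the work surface. World frame = base frame: x ahead of the robot, y to its left, z up, the work surface at z = 0. Lengths are in mm, angles in rad, forces in N, time in s.
With the tool pointing down it reaches from about 350 to 775 mm from the base axis. Payload 7.3 kg.
Tool frame: the origin (TCP) lies at the very end of the fingers, on their centre line; the grasp point (between the pads) lies 19 mm behind it; x points along the fingers, z is the direction in which the jaws open and shut, and the axes are right-handed (so a half turn about x gives the same grasp; the last joint's range is limited). The gripper opens to 92 mm and grips with 3 to 60 N. Pads are 19 mm wide; open, the fingers measure 130 mm over their backs; the gripper's body (75 mm by 190 mm) begins 47 mm behind the grasp point.
Start: joints at [1.165, 0.342, 1.524, -0, 1.275, -0.146], TCP at [134.85, 507.406, 226.741] pointing down, gripper open.
Joint ranges: [-2.53, 2.53], [-0.77, 2.02], [0.04, 2.7], [-1, 4.14], [0.28, 2.66], [-3.11, 3.11]. Speed limits (rad/s): [2.57, 2.57, 3.14, 3.14, 3.14, 3.14].

## Interface

Orientations are given as [roll, pitch, yaw] about the fixed x, y, z axes, in that order (R = Rz(yaw) Ry(pitch) Rx(roll)).
In Python, from plant import * gives the robot as it stands.
- The arm moves only by the tool carry_out, never from a script. Its argument "rows" is a list of rows, each a list of 4 numbers: the shift along the world's x, y, z in mm, then the turn about the world's z in degrees. In form: [[x, y, z, twist], ...]. A call has 1 to 20 rows; each row is the pose to reach, as a shift and turn from the pose measured when the call began; what a row does not reach only later rows make up. A row lasts 1/12 s, in which the tool goes at most 41.7 mm and 7.16 degrees, less where a joint would pass 70% of its speed; a pose out of reach is approached as far as the arm can. A call with a gripper value outside its range is refused whole. "hand" is the finger opening in mm, from 0 to 91.8, set as the call begins (left out, the last holds). The fingers move at their own pace and stop on an object; the grip force is fixed at half the most. Time passes only in rows, so rows that repeat a pose let the fingers close. It gives the time, the measured TCP pose, the force and the opening at its end, in the units of the state.
- get_obs(): the state, without advancing time (a new reading comes with each control period).
- capture(name): name is "scene" or "top"; returns the picture (480x640x3 uint8, red, green, blue); there is no depth.
- camera_info(name): a dict with "camera_matrix" (3x3 intrinsics, pixels), "pose" (4x4, takes a point from camera to world coordinates). Camera axes: x right, y down, z forward; pixel columns grow to the right and rows downward; lengths in mm; the calibration is good to about 2 mm. A picture is of the moment at which its call begins. camera_info takes no time and is no camera call.
- close_job(): hands the job in, once; it reports no verdict.
The state is a dict: "time": time; "joint_positions": joint angles; "dq": joint speeds; "tau": joint torques, N m; "tool_pos": TCP position; "tcp_rot": TCP orientation; "contact_force": force on the tool from outside, world axes, zero at the start; "moment": the same for the moment, N m; "grip_width": finger opening in mm.
Only numpy, scipy, OpenCV 4.12 (cv2) and the standard library are available. Lean on these libraries where they do the work, as an engineer would, in place of code of your own. Each camera call takes 0.05 s, during which the arm holds its last target. There are 200 camera calls.

## Task

A paint tub has been left standing in front of the tray of round paint blocks. Without picking it up, slide the tub aside over the table, clear of the path that tray will take; then hook a fingertip behind the tray's front lip and draw the tray out along its runners to its stop, so that all the blocks can be reached. Grip and lift nothing, be gentle, keep the tub upright, and leave the brush tray and the other things as they are.

Things in the scene. Friction and masses are not known exactly. Their poses are not given: they have to be found in the camera images.
- paint_unit: Low plywood tray unit, 300 deep (x) x 234 wide (y) x 84 high, fixed; holds the paint-block tray. Origin: centre of its underside; +x to its back, +y to its left seen from the robot, z up. Its tray slides out along its -x. The top board (upper face z = 84) covers only x = -20 to 150; before that the sides are 53 high and the tray is open from above.
- brush_unit: A second, identical unit with the tray of brushes, fixed beside the first in one row, fronts parallel, 245 mm between centres. Which is left and which right varies. Same origin and axes. A yellow pot lid, 16 high, lies on its top board.
- paint_tray (a joint): How far the paint-block tray is drawn out, in m: 0 = in, 0.130 = against its stop. Starts within 0.02 of in. Runs level along the unit's -x axis with about 2 N of friction and stays where it is left.
- paint_lip (a point): Middle of the top edge of the paint-block tray's front wall, on its outer face; moves with the tray, axes as the unit's. At joint value 0 it is at x = -165, y = 0, z = 62 in the unit's frame. White tray 262 long (x), 198 wide, 46 deep, walls and floor 4 thick; front wall x = 0 to 4 in this frame. The lip folds forward to x = -16, 206 wide, 14 down.
- paint_gap (a point): Centre of the empty space behind the paint-block tray's front wall, on the tray floor; moves with the tray: x = 31, y = 0, z = -42 in the frame of paint_lip. Free from above for a fingertip over x = 4 to 59, |y| < 95 of that frame. Behind it lies a white holder with nine round paint blocks, 57 across, in three rows, up to 24 above the tray floor.
- brush_lip (a point): The same point on the second unit's identical tray, which holds paint brushes lying across it. That tray is to stay as it is, within 10 mm.
- tub: Squat round lidded paint tub, white with grey lid and blue drips, 80 across, 66 high, straight-sided, 0.2 to 0.45 kg, loose on the table. Origin: centre of its underside. Starts 245 to 290 before the unit's origin, up to 60 off the tray's centre line. Out of the tray's path when its centre is 143 or more to either side of that line; the table is free for 30 mm beyond that, on both sides.
- brush_cup: Bystander: clear plastic cup, 80 across and 105 high, brushes standing in it up to 210 high, on the table to the right of the units. Origin: centre of its underside.
- palette: Bystander: white flower-shaped mixing palette, 124 across, 14 thick, lying on the table to the left of the units. Origin: centre of its underside.
Not all that is in view belongs to the job. Of the things that look like the tub, the largest one is meant.

How it is judged:
By the outcome, as a careful person would: the job done as asked, in the order asked, and still so for the second after the job is handed in, with the robot touching nothing.
It also fails if it takes over 51 s, if anything falls off the work surface, if the arm or the gripper's body presses on something with over 40 N, if the wrist force passes 120 N, or if a joint passes its speed limit or range.

## Working session

There is one attempt and no reset: what is moved stays moved. The work goes in short steps, Python scripts to look and compute and a tool call to move; the robot and the scene stay as the last step left them, time stands still between calls to the robot, and variables do not carry over. Pictures are saved under pics/ and viewed, about 8 in all and at most 12, crops included, and the job is handed in when it is done.

Besides the shell and the picture viewer there is one more tool, called in YAML: its name, and indented under it one key for each argument. carry_out: Moves the arm, as the interface text tells. Its arguments: {"type":"object","properties":{"rows":{"type":"array"},"hand":{"type":"number"}},"required":["rows"]}

```bash
mkdir -p pics
cat > h.py <<'E'
from plant import *
import numpy as np, cv2
def save(n,f):
    im=capture(n); cv2.imwrite('pics/'+f,cv2.cvtColor(im,cv2.COLOR_RGB2BGR)); return im
def ray(n,px,z):
    c=camera_info(n); K=np.array(c["camera_matrix"]);T=np.array(c["pose"])
    d=T[:3,:3]@np.linalg.solve(K,[px[0],px[1],1.]);o=T[:3,3]
    return (o+d*(z-o[2])/d[2]).round(1)
def proj(n,P):
    c=camera_info(n); K=np.array(c["camera_matrix"]);T=np.array(c["pose"])
    p=K@(T[:3,:3].T@(np.array(P)-T[:3,3])); return (p[:2]/p[2]).round(1)
E
python3 - <<'E'
from h import *
save('top','top0.png');save('scene','scene0.png')
for n in('top','scene'):
    c=camera_info(n);print(np.round(c['camera_matrix'],1),np.round(c['pose'],3))
print(get_obs())
E
```

```text
[[455.4   0.  326.9]
 [  0.  455.4 236.9]
 [  0.    0.    1. ]] [[ 1.90000e-02 -9.95000e-01  9.60000e-02  4.95411e+02]
 [-1.00000e+00 -2.00000e-02 -1.10000e-02  2.08330e+01]
 [ 1.30000e-02 -9.50000e-02 -9.95000e-01  1.16165e+03]
 [ 0.00000e+00  0.00000e+00  0.00000e+00  1.00000e+00]]
[[442.4   0.  322.7]
 [  0.  442.4 239.7]
 [  0.    0.    1. ]] [[ 2.220000e-01  7.910000e-01 -5.700000e-01  1.348352e+03]
 [ 9.750000e-01 -1.770000e-01  1.340000e-01 -1.791980e+02]
 [ 5.000000e-03 -5.850000e-01 -8.110000e-01  1.150740e+03]
 [ 0.000000e+00  0.000000e+00  0.000000e+00  1.000000e+00]]
{'time': 0.1, 'joint_positions': array([ 1.16497884e+00,  3.42652785e-01,  1.52495449e+00,  4.14038861e-05,
        1.27542679e+00, -1.45961120e-01]), 'dq': array([-0.00081307, -0.0022463 , -0.00251924, -0.00019339, -0.00031118,
        0.00171852]), 'tau': array([ 2.19576788e-03, -4.32009208e+01, -2.44697320e+01,  7.20380642e-02,
        5.26330294e-02, -4.17678973e-05]), 'tool_pos': array([134.68704344, 507.03034216, 226.10309321]), 'tcp_rot': array([ 2.96817001,  1.56935437, -2.00408742]), 'contact_force': array([-0.16412762, -0.2093834 , -0.09042089]), 'moment': array([-0.02771793, -0.00313403, -0.02641731]), 'grip_width': 91.28425681426415}
```

View pics/top0.png

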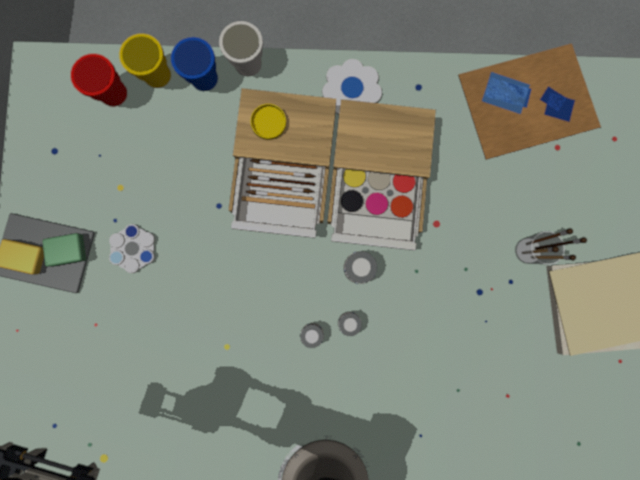

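View pics/scene0.png

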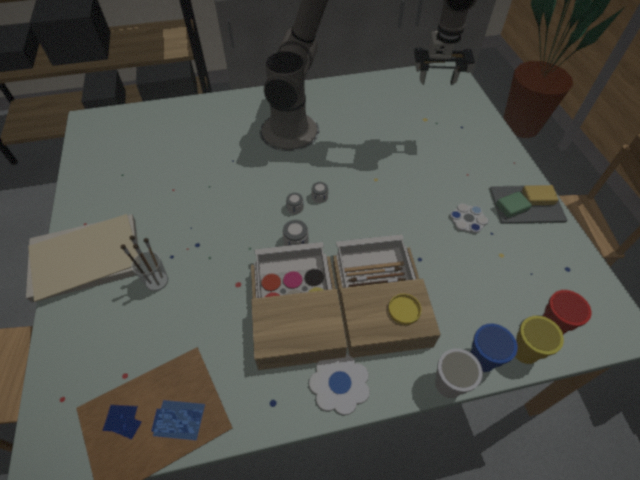

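The top view shows the paint unit on the right, with paint blocks and its lip at about (332–416, 235–247). Three things could be the tub: A at (360,267), B at (350,323) and C at (312,335). A is clearly the largest and stands right before the paint tray. I'll check it in a close crop.

Run:
```python
from h import *
im=cv2.imread('pics/top0.png')
c=im[90:350,225:445]; c=cv2.convertScaleAbs(c[:200],alpha=1.5)
cv2.imwrite('pics/crop0.png',cv2.resize(c,None,fx=3,fy=3,interpolation=cv2.INTER_CUBIC))
for p in [(340,101),(436,106),(431,175),(334,167)]: print('board',ray('top',p,84))
for p in [(332,242),(415,247)]: print('lip',ray('top',p,62))
print('tub',ray('top',(361,267),66))
```

```text
board [933.6 -16.8  84. ]
board [ 926.6 -252.5   84. ]
board [ 754.1 -239.7   84. ]
board [768.6  -5.   84. ]
lip [588.8  -3.9  62. ]
lip [ 580.6 -205.5   62. ]
tub [529.5 -74.6  66. ]
```

View pics/crop0.png

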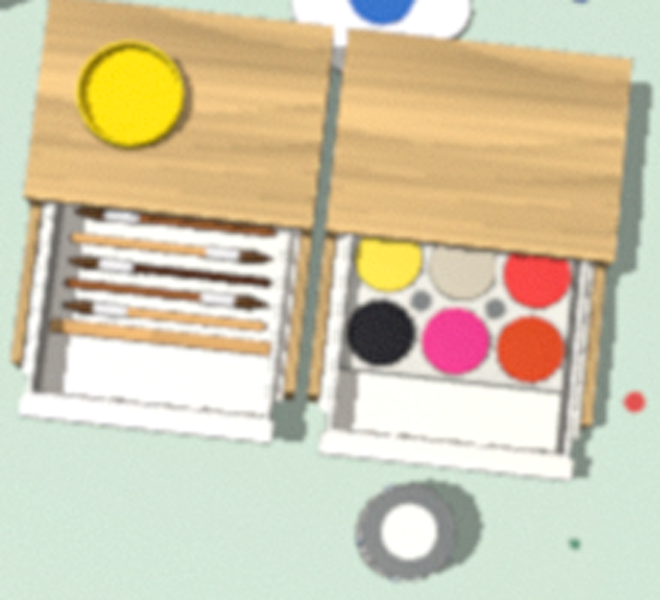

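The crop confirms it: the large grey-lidded tub with its white centre is at crop (407,531), in front of the paint-block tray. The lip's front edge runs from crop (320,453) to (573,478), and the top board's corners are visible. Next I'll work out the geometry.

Run:
```python
from h import *
f=lambda u,v,z:ray('top',(225+(u+.5)/3-.5,90+(v+.5)/3-.5),z)
b=np.array([f(*p,84) for p in [(347,28),(632,60),(612,262),(327,233)]])
print(b)
l=np.array([f(*p,60) for p in [(320,453),(573,478)]]);print('lip',l,np.linalg.norm(l[0]-l[1]))
lb=np.array([f(*p,62) for p in [(22,413),(270,440)]]);print('brush lip',lb)
# x axis = rotate of left-edge dir; y axis
yv=(b[0]-b[1])+(b[3]-b[2]); xv=(b[0]-b[3])+(b[1]-b[2])
a=[np.arctan2(-yv[0],yv[1]),np.arctan2(xv[1],xv[0]),np.arctan2(-(l[0]-l[1])[0],(l[0]-l[1])[1])]
print('yaws deg',np.degrees(a))
yaw=(234*a[0]+170*a[1]+206*a[2])/610
ex=np.array([np.cos(yaw),np.sin(yaw)]);ey=np.array([-ex[1],ex[0]])
O=b[:,:2].mean(0)-65*ex; print('origin',O,'yaw',np.degrees(yaw))
t=f(407,531,66)[:2]; 
w=lambda p:(np.array([(p-O)@ex,(p-O)@ey])).round(1)
W=lambda x,y:(O+x*ex+y*ey).round(1)
print('tub',t,'unit frame',w(t)); print('lip unit',w(l[0,:2]),w(l[1,:2]),'brush lip',w(lb[0,:2]),w(lb[1,:2]))
for p in [(350,323),(312,335)]: print('small',w(ray('top',p,45)[:2]))
tu=w(t)
print('goal -158',W(tu[0],-158),'+158',W(tu[0],158))
from scipy.spatial.transform import Rotation as R
o=get_obs();print(o['tool_pos'],R.from_euler('xyz',o['tcp_rot']).as_matrix().round(3))
```

```text
[[ 938.7  -17.5   84. ]
 [ 917.3 -250.8   84. ]
 [ 749.  -234.    84. ]
 [ 767.8   -4.2   84. ]]
lip [[ 592.2   -2.2   60. ]
 [ 575.9 -207.5   60. ]] 205.9460608994501
brush lip [[619.6 239.2  62. ]
 [601.7  38.4  62. ]]
yaws deg [-4.96119844 -5.07104202 -4.53953337]
origin [ 778.43267891 -121.13008243] yaw -4.849412218283895
tub [530.3 -73. ] unit frame [-251.3   27. ]
lip unit [-195.6  102.8] [-194.5 -103.2] brush lip [-188.7  345.6] [-189.6  144. ]
small [-388.7   37.1]
small [-426.4  125.5]
goal -158 [ 514.7 -257.3] +158 [541.4  57.5]
[134.68704344 507.03034216 226.10309321] [[-0.001 -0.966  0.257]
 [-0.001  0.257  0.966]
 [-1.     0.    -0.001]]
```

Findings in the unit frame, with yaw about -4.85° and the origin near (778,-121):
- **Tub:** at (-251, +27).
- **Tray:** the lip front is at -195, so the joint is about 14 mm out.
- **Nearest other things:** the small tubs and the brush lip are clear.

I'll push the tub to the right (-y) with two fingertips 40 mm apart, so it sits steady between them.

carry_out:
  hand: 40
  rows:
    - [10,-12,0,-2]
    - [30,-37,0,-6]
    - [50,-62,0,-10]
    - [70,-87,0,-14]
    - [95,-118,0,-19]
    - [120,-150,0,-24]
    - [145,-181,0,-29]
    - [170,-212,0,-34]
    - [195,-243,0,-39]
    - [220,-275,0,-44]
    - [245,-306,0,-49]
    - [270,-337,0,-54]
    - [295,-368,0,-59]
    - [320,-400,0,-64]
    - [345,-431,0,-69]
    - [365,-456,0,-73]
    - [385,-480,0,-77]
    - [398,-492,0,-79]
    - [402,-496,0,-80]
    - [402,-496,0,-80]

```text
time: 1.77
tool_pos: [537.0, 10.2, 225.4]
tcp_rot: [3.045, 1.568, 2.958]
contact_force: [-1.2, 0.1, -0.4]
grip_width: 40.1
```

carry_out:
  rows:
    - [0,0,-15,0]
    - [0,0,-40,0]
    - [0,0,-65,0]
    - [0,0,-90,0]
    - [0,0,-115,0]
    - [0,0,-140,0]
    - [0,0,-165,0]
    - [0,0,-185,0]
    - [0,0,-195,0]
    - [0,0,-200,0]
    - [0,0,-200,0]

```text
time: 2.68
tool_pos: [536.3, 10.9, 25.0]
tcp_rot: [3.038, 1.567, 2.952]
contact_force: [0.4, -0.1, 0.2]
grip_width: 40.0
```

Run:
```python
from h import *
im=save('scene','s1.png')
b=cv2.imread('pics/s1.png')[150:330,220:460]
cv2.imwrite('pics/s1c.png',cv2.resize(cv2.convertScaleAbs(b,alpha=1.5),None,fx=3,fy=3,interpolation=cv2.INTER_CUBIC))
o=get_obs();print(o['tool_pos'],o['tcp_rot'],o['contact_force'])
```

```text
[537.03747746  10.70698931  25.89262067] [2.99533901 1.56850644 2.90912412] [ 0.56432221  0.49963826 -0.55162043]
```

View pics/s1c.png

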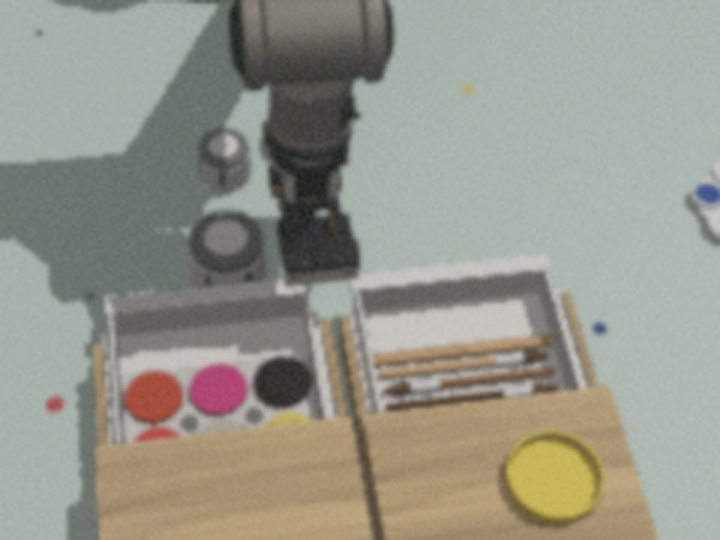

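The gripper is down to the left of the tub at crop (318,250), with the tub at (227,245), clear of both lips. Now I'll push gently along the unit's -y.

carry_out:
  rows:
    - [0,-5,0,0]
    - [-1,-12,0,0]
    - [-2,-20,0,0]
    - [-2,-27,0,0]
    - [-3,-32,0,0]
    - [-3,-36,0,0]
    - [-3,-40,0,0]
    - [-4,-44,0,0]
    - [-4,-48,0,0]
    - [-4,-53,0,0]
    - [-5,-58,0,0]
    - [-5,-64,0,0]
    - [-6,-70,0,0]
    - [-6,-76,0,0]
    - [-7,-82,0,0]
    - [-7,-88,0,0]
    - [-8,-94,0,0]
    - [-8,-99,0,0]
    - [-9,-103,0,0]
    - [-9,-105,0,0]

```text
time: 4.4
tool_pos: [527.9, -94.9, 25.9]
tcp_rot: [3.019, 1.568, 2.932]
contact_force: [0.0, 2.8, 0.6]
grip_width: 39.6
```

Run:
```python
from h import *
save('scene','s2.png')
b=cv2.imread('pics/s2.png')[150:330,200:440]
cv2.imwrite('pics/s2c.png',cv2.resize(cv2.convertScaleAbs(b,alpha=1.5),None,fx=3,fy=3,interpolation=cv2.INTER_CUBIC))
```

```text
(no output)
```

View pics/s2c.png

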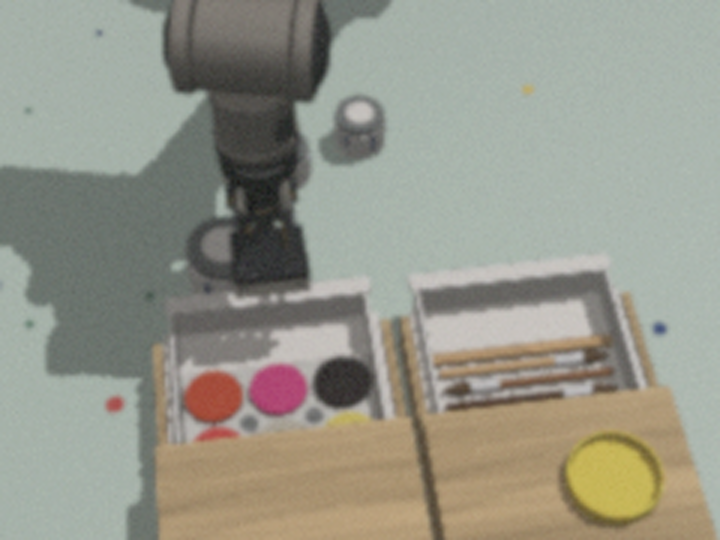

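The tub, at crop (212,250), is upright and moving with the fingers, and nothing else has moved. I'll carry on about 121 mm further.

carry_out:
  rows:
    - [0,-3,0,0]
    - [-1,-9,0,0]
    - [-1,-16,0,0]
    - [-2,-23,0,0]
    - [-3,-30,0,0]
    - [-3,-37,0,0]
    - [-4,-44,0,0]
    - [-4,-51,0,0]
    - [-5,-58,0,0]
    - [-6,-65,0,0]
    - [-6,-72,0,0]
    - [-7,-79,0,0]
    - [-7,-86,0,0]
    - [-8,-93,0,0]
    - [-9,-100,0,0]
    - [-9,-106,0,0]
    - [-10,-112,0,0]
    - [-10,-117,0,0]
    - [-10,-120,0,0]
    - [-10,-121,0,0]

```text
time: 6.12
tool_pos: [517.8, -216.6, 25.8]
tcp_rot: [3.087, 1.568, 2.999]
contact_force: [-0.5, 2.9, 1.7]
grip_width: 40.0
```

carry_out:
  rows:
    - [0,0,0,0]
    - [1,8,0,0]
    - [2,20,0,0]
    - [2,25,10,0]
    - [3,28,30,0]
    - [3,30,60,0]
    - [3,30,95,0]
    - [3,30,125,0]
    - [3,30,145,0]
    - [3,30,150,0]
    - [3,30,150,0]

```text
time: 7.03
tool_pos: [521.6, -186.3, 177.9]
tcp_rot: [-0.908, 1.569, -0.995]
contact_force: [-0.4, -0.1, 0.2]
grip_width: 40.4
```

Run:
```python
from h import *
save('top','t3.png')
b=cv2.imread('pics/t3.png')[130:330,280:500]
cv2.imwrite('pics/t3c.png',cv2.resize(cv2.convertScaleAbs(b,alpha=1.5),None,fx=3,fy=3,interpolation=cv2.INTER_CUBIC))
```

```text
(no output)
```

View pics/t3c.png

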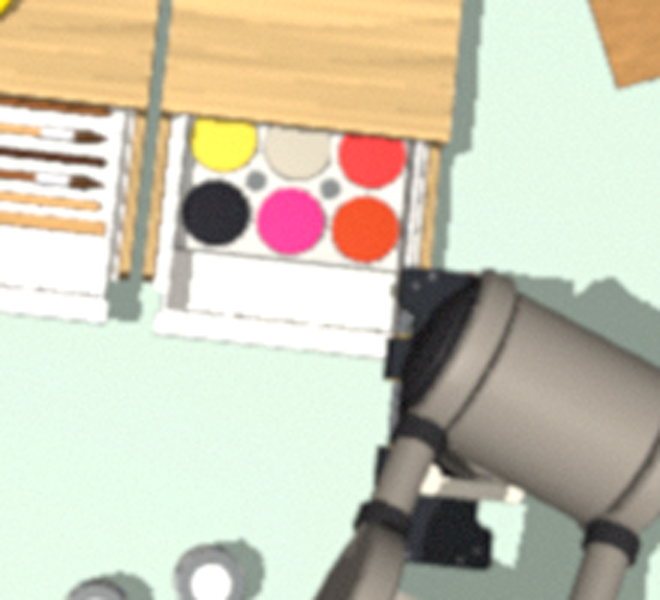

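The tray and its neighbours are unmoved (lip front at crop y≈340). The tub is hidden under the wrist here, so I'll check it once the arm has moved over the tray gap with the fingers shut.

carry_out:
  hand: 0
  rows:
    - [4,3,0,3]
    - [12,9,0,9]
    - [20,15,0,15]
    - [28,21,0,21]
    - [36,27,0,27]
    - [44,32,0,33]
    - [52,38,0,39]
    - [60,44,0,45]
    - [68,49,0,51]
    - [76,54,0,57]
    - [83,60,0,63]
    - [90,65,0,69]
    - [96,69,0,75]
    - [102,73,0,81]
    - [106,76,0,86]
    - [108,77,0,89]
    - [109,78,0,90]
    - [109,78,0,90]

```text
time: 8.58
tool_pos: [629.1, -107.4, 174.0]
tcp_rot: [1.932, 1.568, -2.867]
contact_force: [-0.1, 0.6, -1.0]
grip_width: 0.2
```

Run:
```python
from h import *
save('top','t4.png');save('scene','s4.png')
b=cv2.imread('pics/t4.png')[130:330,280:500]
s=cv2.imread('pics/s4.png')[150:350,190:410]
cv2.imwrite('pics/c4.png',cv2.convertScaleAbs(cv2.resize(np.hstack([b,s]),(792,360),interpolation=cv2.INTER_CUBIC),alpha=1.5))
o=get_obs();print(o['tool_pos'],o['joint_positions'].round(2),o['grip_width'])
```

```text
[ 629.22586909 -107.85957681  174.8787238 ] [-0.29  0.59  1.26 -0.    1.29 -1.77] 0.4321936235309727
```

View pics/c4.png

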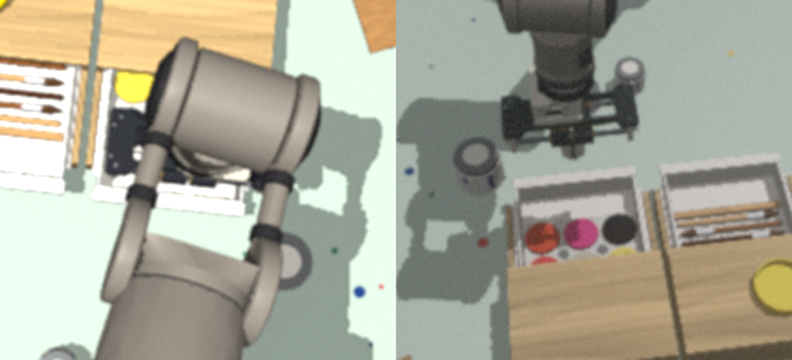

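The tub is upright, clear to the right of the lip at left-crop (287,262) and right-crop (477,155). The fingers are over the gap and nothing else has shifted. I'll check the tub's offset numerically before pulling.

Run:
```python
from h import *
O=np.array([778.4,-121.1]);yaw=np.radians(-4.85);ex=np.array([np.cos(yaw),np.sin(yaw)]);ey=np.array([-ex[1],ex[0]])
for n,p in(('top',(439.4,275.6)),('scene',(235,236))):
    q=ray(n,p,66)[:2]; print(n,q,((q-O)@ex).round(1),((q-O)@ey).round(1))
q=get_obs()['tool_pos'][:2];print((q-O)@ex,(q-O)@ey)
```

```text
top [ 512.5 -263.5] -252.9 -164.4
scene [ 514.6 -256.9] -251.4 -157.6
-149.759450100655 0.5807280651034024
```

carry_out:
  rows:
    - [1,-1,-10,0]
    - [1,-1,-30,0]
    - [1,-1,-55,0]
    - [1,-1,-80,0]
    - [1,-1,-100,0]
    - [1,-1,-115,0]
    - [1,-1,-128,0]
    - [1,-1,-138,0]
    - [1,-1,-142,0]
    - [1,-1,-143,0]
    - [1,-1,-143,0]

```text
time: 9.6
tool_pos: [630.3, -108.9, 32.0]
tcp_rot: [2.356, 1.569, -2.444]
contact_force: [-0.0, 0.6, -0.1]
grip_width: 0.4
```

carry_out:
  rows:
    - [-4,0,0,0]
    - [-9,1,0,0]
    - [-12,1,0,0]
    - [-15,1,0,0]
    - [-18,2,0,0]
    - [-21,2,0,0]
    - [-25,2,0,0]
    - [-30,3,0,0]
    - [-36,3,0,0]
    - [-42,4,0,0]
    - [-48,4,0,0]
    - [-54,5,0,0]
    - [-60,5,0,0]
    - [-66,6,0,0]
    - [-72,6,0,0]
    - [-78,7,0,0]
    - [-84,7,0,0]
    - [-90,8,0,0]
    - [-95,8,0,0]
    - [-98,8,0,0]

```text
time: 11.27
tool_pos: [531.4, -100.6, 31.9]
tcp_rot: [2.006, 1.568, -2.794]
contact_force: [2.7, 2.3, -0.3]
grip_width: 0.4
```

carry_out:
  rows:
    - [-2,0,0,0]
    - [-5,0,0,0]
    - [-8,1,0,0]
    - [-11,1,0,0]
    - [-14,1,0,0]
    - [-17,1,0,0]
    - [-20,2,0,0]
    - [-22,2,0,0]
    - [-24,2,0,0]
    - [-25,2,0,0]
    - [-26,2,0,0]
    - [-26,2,0,0]

```text
time: 12.27
tool_pos: [505.2, -98.6, 31.8]
tcp_rot: [1.922, 1.568, -2.879]
contact_force: [1.4, 0.5, 0.1]
grip_width: 0.1
```

No stop yet, with forces of about 2 N. I'll creep on until it's felt.

carry_out:
  rows:
    - [-1,0,0,0]
    - [-2,0,0,0]
    - [-3,0,0,0]
    - [-4,0,0,0]
    - [-5,0,0,0]
    - [-6,1,0,0]
    - [-6,1,0,0]

```text
time: 12.85
tool_pos: [499.8, -98.2, 32.0]
tcp_rot: [2.764, 1.569, -2.036]
contact_force: [4.8, -2.9, -2.3]
grip_width: 0.5
```

carry_out:
  rows:
    - [-1,0,0,0]
    - [-2,0,0,0]
    - [-3,0,0,0]
    - [-3,0,0,0]

```text
time: 13.18
tool_pos: [499.9, -98.3, 32.2]
tcp_rot: [-1.925, 1.564, -0.443]
contact_force: [13.7, 1.9, -8.9]
grip_width: 0.2
```

The tray is at its stop: position holds at x≈499.9 while the force rises to about 14 N. I'll back off from the wall, lift out, and move away to see.

carry_out:
  rows:
    - [3,0,0,0]
    - [8,-1,0,0]
    - [14,-1,0,0]
    - [16,-1,2,0]
    - [16,-1,10,0]
    - [16,-1,30,0]
    - [16,-1,60,0]
    - [16,-1,95,0]
    - [16,-1,130,0]
    - [16,-1,160,0]
    - [16,-1,180,0]
    - [16,-1,188,0]
    - [16,-1,190,0]

```text
time: 14.27
tool_pos: [516.2, -99.5, 224.1]
tcp_rot: [-1.897, 1.561, -0.415]
contact_force: [-0.4, 0.9, -0.4]
grip_width: 0.6
```

carry_out:
  rows:
    - [-5,10,0,0]
    - [-15,30,0,0]
    - [-25,55,0,0]
    - [-35,85,0,0]
    - [-45,115,0,0]
    - [-55,145,0,0]
    - [-65,175,0,0]
    - [-75,205,0,0]
    - [-85,235,0,0]
    - [-95,265,0,0]
    - [-105,295,0,0]
    - [-115,325,0,0]
    - [-125,350,0,0]
    - [-135,375,0,0]
    - [-145,395,0,0]
    - [-150,405,0,0]
    - [-150,410,0,0]
    - [-150,410,0,0]

```text
time: 15.77
tool_pos: [365.6, 310.8, 223.2]
tcp_rot: [-2.073, 1.562, -0.59]
contact_force: [0.1, 0.0, 0.3]
grip_width: 0.3
```

Run:
```python
from h import *
save('top','t5.png')
b=cv2.imread('pics/t5.png')[90:350,225:485]
cv2.imwrite('pics/c5.png',cv2.resize(cv2.convertScaleAbs(b,alpha=1.5),(598,598),interpolation=cv2.INTER_CUBIC))
o=get_obs();print(o['tool_pos'],o['contact_force'],o['time'])
```

```text
[366.06031338 310.09551305 223.37641939] [ 0.57205467 -0.11582578 -0.19512266] 15.8167
```

View pics/c5.png

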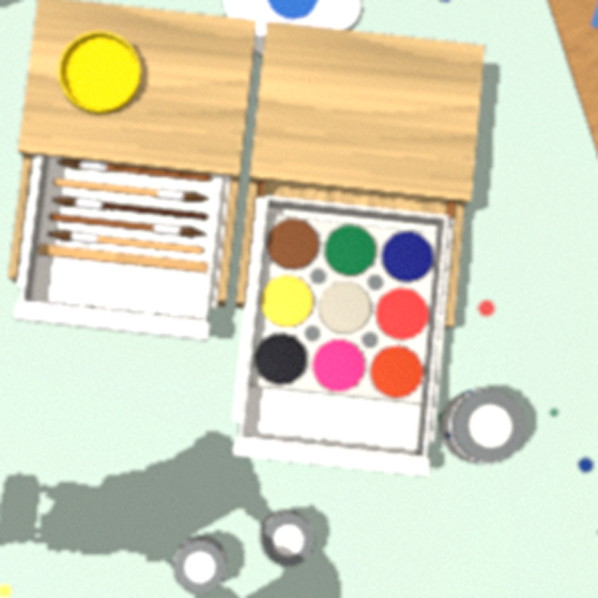

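The tray is fully out and all nine blocks show. The lip front runs from crop (235,456) to (428,472). The tub stands free at (487,425), and the brush tray and small tubs are unchanged. One last numeric check, and I'll hand in if it agrees.

Run:
```python
from h import *
O=np.array([778.4,-121.1]);yaw=np.radians(-4.85);ex=np.array([np.cos(yaw),np.sin(yaw)]);ey=np.array([-ex[1],ex[0]])
r=[]
for n,u,v,z in(('lipL',235,456,60),('lipR',428,472,60),('tub',487,425,66),('brushL',15,317,62),('brushR',207,338,62)):
    q=ray('top',(225+u/2.3,90+v/2.3),z)[:2]; w=[(q-O)@ex,(q-O)@ey]; r.append(w); print(n,np.round(w,1))
j=-(r[0][0]+r[1][0])/2-181;print('joint',j)
if 122<j<138 and -173<r[2][1]<-145: print(close_job())
```

```text
lipL [-310.9  100.9]
lipR [-306.6 -101.7]
tub [-251.7 -157.8]
brushL [-190.   346.6]
brushR [-191.   143.1]
joint 127.77113553496838
the job is handed in; nothing more can be done
None
```

The tub is out of the way and the paint tray is drawn out to its stop. I handed the job in at about 16 s of the 51 s allowed.

- **Tub:** I slid it to the right with two fingertips low on its side, at about 3 N. It stands upright about 158 mm off the tray's centre line, where 143 to 173 is allowed. An earlier top-view reading, with the tub partly hidden by the arm, gave 164 mm; the scene view at the same moment gave 158 mm.
- **Paint tray:** I hooked the shut fingertips behind the front wall and drew it out until it stopped moving and the force rose to about 14 N. The last picture puts it about 128 mm out, which agrees with the 130 mm stop within measuring error. All nine blocks are in the open.
- **Other things:** The brush lip reads within about 2 mm of where it started. The small tubs and the pot lid look unchanged. The brush cup and the palette were outside the last crop, so I didn't check them at the end, but the arm never went near them.
- **Arm:** It finished clear of everything, with no contact force beyond noise. No check failed.

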